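# Packing plates back into their slotted rack

### The job

Two bare metal packing plates lean in the plywood wash stand. Put both back in the dark steel rack, each standing upright and fully home in the free slot made for its thickness: the thin plate in the narrow slot, the thick plate in the wide slot. Leave the plate that already stands in the middle slot where it is, and do not knock over or push about the small things standing or lying round the work.

Things in the scene. Friction and masses are not known exactly. Their poses are not given: they have to be found in the camera images.
- thin_plate: Thin bare aluminium plate, 80 mm wide, 95 mm tall, 6 mm thick, two 10 mm holes near its lower edge; at first it leans 35 degrees from vertical in either bay of the stand, top towards the stand's -x (the robot's right). Origin: middle of the lower edge of its back face (on the back rest). x = through the thickness (fills 0 to 6 mm), y = width (+-40 mm), z = up the plate. Faces are interchangeable.
- thick_plate: Thick bare aluminium plate, 80 mm wide, 95 mm tall, 13 mm thick, two 10 mm holes near its lower edge; leans in the other bay of the stand in the same way. Origin and axes as for the thin plate (fills x 0 to 13 mm).
- middle_plate: Like the others but 9 mm thick; it already stands in the rack's middle slot and stays there. Origin and axes as for the thin plate.
- thin_plate_foot (a point): Centre of the thin plate's lower edge, at mid thickness; axes as the plate's.
- thin_plate_top (a point): Centre of the thin plate's upper edge, at mid thickness, 95 mm up the plate from its foot.
- thick_plate_foot (a point): Centre of the thick plate's lower edge, at mid thickness.
- thick_plate_top (a point): Centre of the thick plate's upper edge, at mid thickness, 95 mm up the plate from its foot.
- stand: Plywood wash stand, fixed, base 120 x 230 mm, 69 mm high at the top of its back rest; two bays along its y (56 mm either side of the middle). The rest leans 35 degrees towards -x and reaches 48 mm up the plates, so the upper 47 mm of each is free on both faces. The plates' foot line is 22 mm in +x of the origin, 30 mm up. Origin: centre of the underside.
- rack: Dark steel rack, fixed, base 200 (x) x 116 (y) x 8 mm, three pockets in a row along its x, 64 mm apart; plates stand in them with faces square to the rack's x, width along its y. Pockets are 88 mm long (y), 30 mm deep, then a flared mouth (7 mm higher, 5 mm wider each side); walls 4 mm. Origin: centre of the underside.
- slot_narrow (a point): Centre of the floor of the narrow pocket (9 mm wide in x), at the rack's -x end, 8 mm above the rack's underside; axes as the rack's.
- slot_wide (a point): Centre of the floor of the wide pocket (16 mm wide in x), at the rack's +x end; axes as the rack's.
- slot_middle (a point): Centre of the floor of the middle pocket (12 mm wide), taken by the 9 mm plate.
- glue_bottle: Bystander: small white bottle, red cap, 45 mm across, 88 mm tall, standing behind the work. Origin: centre of the underside.
- punch: Bystander: dark centre punch 110 x 12 mm, lying. Origin: centre of the underside.
- screwdriver: Bystander: orange-handled screwdriver, 200 x 27 mm, lying. Origin: centre of the underside.
- piston_pin: Bystander: plain metal tube 30 mm across, 62 mm tall, standing. Origin: centre of the underside.
- bearing: Bystander: ball bearing, 52 mm across, 15 mm high, lying flat. Origin: centre of the underside.

How it is judged:
By the outcome, as a careful person would: the job done as asked, in the order asked, and still so for the second after the job is handed in, with the robot touching nothing.
It also fails if it takes over 59 s, if anything falls off the work surface, if the arm or the gripper's body presses on something with over 40 N, if the wrist force passes 120 N, or if a joint passes its speed limit or range.

### The arm

A 6-joint arm with a two-finger parallel gripper is mounted at the origin on the work surface; the furniture and walls round the work are solid. World frame = base frame: x ahead of the robot, y to its left, z up, the work surface at z = 0. Lengths are in m, angles in rad, forces in N, time in s.
With the tool pointing down it reaches from about 0.3 to 0.875 m from the base axis. Payload 6.4 kg.
Tool frame: the origin (TCP) lies on the centre line of the jaws, within the pads' length; the fingertips stand 8 mm ahead of it and the grasp point (between the pads) lies 11 mm behind it; z points along the fingers, y is the line along which they close (so a half turn about z gives the same grasp; the last joint's range is limited). The gripper opens to 85 mm and grips with 20 to 120 N. Pads are 22 mm wide; open, the fingers measure 114 mm over their backs; the gripper's body (76 mm by 85 mm) begins 54 mm behind the grasp point. The pads swing forward as they close: fully open they stand 13 mm farther back than shut.
Start: joints at [-1.455, 0.181, 1.607, -0, 1.354, -0.206], TCP at [0.182, -0.545, 0.239] pointing down, gripper open.
Joint ranges: [-2.99, 2.99], [-0.89, 2.07], [0.3, 2.58], [-1.14, 4.28], [0, 2.63], [-3.12, 3.12]. Speed limits (rad/s): [2.57, 2.57, 3.01, 3.14, 3.14, 3.14].

### API

Orientations are given as a unit quaternion [w, x, y, z].
In Python, from bench import ctrl gives the robot as it stands.
- The arm moves only by the shell command python3 -m handwheel 'ROWS' [OPENING]. ROWS is JSON, a list that holds one entry, the list of rows, each a list of 4 numbers: the shift along the tool's x, y, z each as a share of 20 cm, from -1 to 1, then the turn about the tool's z as a share of 1.5 rad, from -1 to 1. In form: [[[x, y, z, twist], ...]]. A call has 1 to 10 rows; each row is the pose to reach, as a shift and turn from the pose commanded when the call began, along the tool's axes at that moment; what a row does not reach only later rows make up. A row lasts 1/8 s, in which the tool goes at most 62.5 mm and 10.7 degrees, less where a joint would pass 70% of its speed; a pose out of reach is approached as far as the arm can. A call with a number of a shift or a turn outside -1 to 1 is refused whole. A call with a gripper value outside its range is refused whole. OPENING is the finger opening in mm, from 0 to 85.4, set as the call begins (- or left out, the last holds). The fingers move at their own pace and stop on an object; the grip force is fixed at half the most. Time passes only in rows, so rows that repeat a pose let the fingers close. It gives the time, the measured TCP pose, the force, the opening and the grip force at its end, in the units of the state.
- ctrl.get_obs(): the state, without advancing time (a new reading comes with each control period).
- ctrl.camera(name): name is "scene" or "top" or "wrist"; returns a dict with "color" (420x560x3 uint8, red, green, blue), "range_z" (420x560 float32, m along the optical axis (not along the pixel's ray), 0 where there is no reading), "K" (3x3 intrinsics, pixels), "pose" (4x4, takes a point from camera to world coordinates); the wrist camera has in their place "T_tool_cam" (4x4, takes a point from camera to tool coordinates, whose origin is the TCP and whose axes are the flange's). Camera axes: x right, y down, z forward; pixel columns grow to the right and rows downward; lengths in m; the calibration is good to about 2 mm. A picture is of the moment at which its call begins: read the wrist's pose just before it.
- ctrl.hand_in(): hands the job in; it is judged then, once.
The state is a dict: "time_s": time; "q": joint angles; "dq": joint speeds; "joint_efforts": joint torques, N m; "eef_pos": TCP position; "eef_rot": TCP orientation; "wrist_force": force on the tool from outside, world axes, zero at the start; "torque": the same for the moment, N m; "opening": opening from 0.0 (shut) to 1.0 (fully open); "grasp_force": force on a finger pad.
Only numpy, scipy, OpenCV 4.12 (cv2) and the standard library are available. Lean on these libraries where they do the work, as an engineer would, in place of code of your own. Each camera call takes 0.05 s, during which the arm holds its last target. There are 200 camera calls.

## Working session

There is one attempt and no reset: what is moved stays moved. The work goes in short steps, Python scripts to look and compute and a shell command to move; the robot and the scene stay as the last step left them, time stands still between calls to the robot, and variables do not carry over. Pictures are saved under pics/ and viewed, at most 10 in all, crops included, and the job is handed in when it is done.

```bash
ls; mkdir -p pics; python3 - <<'E'
from bench import ctrl
import cv2,numpy as np
o=ctrl.get_obs();print(o)
for n in("scene","top"):
    c=ctrl.camera(n);cv2.imwrite(f"pics/{n}0.png",c["color"][:,:,::-1]);np.savez(f"{n}0.npz",**c);print(n,c["K"],c["pose"])
    print((c["range_z"]>0).mean())
E
```

```text
pics
{'time_s': 0.0, 'q': array([-1.45528138e+00,  1.81554345e-01,  1.60801218e+00,  1.36126079e-05,
        1.35380390e+00, -2.06277854e-01]), 'dq': array([-0.00037155, -0.00085853, -0.001326  ,  0.00112753, -0.00025266,
       -0.00126773]), 'joint_efforts': array([-1.09778768e-03, -4.44867039e+01, -3.51337624e+01, -3.48129824e-04,
        9.07418726e-03, -5.02230876e-05]), 'eef_pos': array([ 0.18182285, -0.54492403,  0.23837465]), 'eef_rot': array([-8.87668448e-04,  9.87083920e-01,  1.60201577e-01,  4.69635986e-05]), 'wrist_force': array([-0.21924869,  0.41581339, -0.39035311]), 'torque': array([0.03281627, 0.00380255, 0.01327204]), 'grasp_force': 0.0, 'opening': 1.0048800250825394}
scene [[431.99252927   0.         282.66921135]
 [  0.         431.99252927 210.02974969]
 [  0.           0.           1.        ]] [[-0.79057244 -0.32424189  0.51948284  0.0976033 ]
 [-0.61226763  0.43392903 -0.66093414  0.67527362]
 [-0.01111615 -0.84057884 -0.54157515  0.61408206]
 [ 0.          0.          0.          1.        ]]
0.9960586734693877
top [[434.35461566   0.         277.19362855]
 [  0.         434.35461566 205.67851166]
 [  0.           0.           1.        ]] [[ 4.22148821e-02 -9.75491647e-01  2.15948953e-01  3.45350923e-01]
 [-9.99108450e-01 -4.11181378e-02  9.57099066e-03  6.34973062e-02]
 [-4.57002626e-04 -2.16160462e-01 -9.76357745e-01  1.21264589e+00]
 [ 0.00000000e+00  0.00000000e+00  0.00000000e+00  1.00000000e+00]]
0.996156462585034
```

View pics/scene0.png

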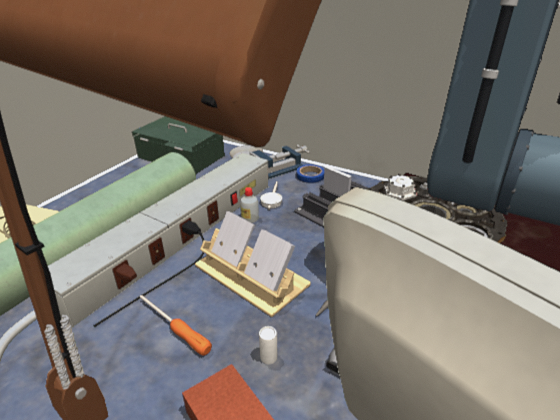

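View pics/top0.png

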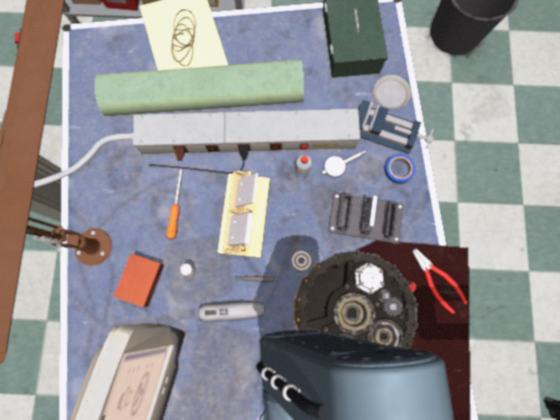

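Scene view: plates lean in the stand at (235,240) and (270,260), with the tops away from the camera (towards -y). Top view: stand at (244,214), rack at (367,217) with the middle plate at about (374,212), bottle (303,163), piston pin (186,269), bearing (301,260), punch (255,278), screwdriver (175,205).

```bash
cat > h.py <<'E'
import numpy as np,cv2
def cloud(c):
    z=c["range_z"];v,u=np.mgrid[:z.shape[0],:z.shape[1]];K=c["K"]
    p=np.dstack([(u-K[0,2])/K[0,0]*z,(v-K[1,2])/K[1,1]*z,z])
    T=c["pose"];return p@T[:3,:3].T+T[:3,3]
def plane(P):
    m=P.mean(0);u,s,vt=np.linalg.svd(P-m,full_matrices=False);return m,vt[2],s[2]/len(P)**.5,vt
E
python3 - <<'E'
from h import *
t=dict(np.load("top0.npz"));P=cloud(t);s=dict(np.load("scene0.npz"));Q=cloud(s)
def rect(m,name):
    n,l,st,_=cv2.connectedComponentsWithStats(m.astype(np.uint8));k=1+st[1:,4].argmax();pts=P[l==k]
    (c,wh,a)=cv2.minAreaRect(pts[:,:2].astype(np.float32));print(name,np.round(c,4),np.round(wh,4),round(a,1),"z",np.percentile(pts[:,2],[2,50,98]).round(3),st[k])
    return l==k
v,u=np.mgrid[:420,:560]
hsv=cv2.cvtColor(t["color"],cv2.COLOR_RGB2HSV)
box=lambda a,b,c,d:(u>=a)&(u<b)&(v>=c)&(v<d)
print("table z",np.median(P[220:240,190:210,2]),np.median(Q[310:330,225:245,2]),"floor near rack",np.median(P[175:185,310:325,2]),np.median(P[225:235,310:320,2]))
b=box(210,280,160,265)
rect(b&(P[...,2]>0.008),"stand all")
b=box(322,412,182,250)
rect(b&(P[...,2]>0.005),"rack all")
rect(b&(P[...,2]>0.075),"midplate top")
rect(b&(P[...,2]>0.03)&(P[...,2]<.06),"pockets")
for n,bb in dict(bottle=(290,316,148,178),pin=(176,198,258,282),bearing=(288,315,246,274),punch=(232,275,270,285),driver=(160,190,165,245)).items(): rect(box(*bb)&(P[...,2]>0.006),n)
# crops
a=cv2.resize(t["color"][150:275,205:420],None,fx=3.6,fy=3.6,interpolation=cv2.INTER_CUBIC)
cv2.imwrite("pics/c1.png",a[:,:,::-1])
# scene plates: segment planes
hs=cv2.cvtColor(s["color"],cv2.COLOR_RGB2HSV)
E
```

```text
table z 0.0005980685867590374 -0.0009784423879422577 floor near rack 0.00026280365677877615 0.0005784000631939845
stand all [0.5319 0.1622] [0.3928 0.1547] 6.4 z [0.008 0.04  0.114] [ 218  160   52   97 3277]
rack all [ 0.5389 -0.085 ] [0.2053 0.4426] 27.6 z [0.005 0.01  0.104] [ 329  192   76   58 2741]
midplate top [ 0.4721 -0.0773] [0.0506 0.3755] 49.7 z [0.077 0.102 0.771] [368 196   9  32 171]
pockets [ 0.5978 -0.1132] [0.0317 0.1028] 82.6 z [0.032 0.042 0.049] [338 193  16  37 243]
bottle [0.5557 0.0225] [0.0429 0.4265] 84.7 z [0.007 0.059 0.091] [296 154  16  21 264]
pin [0.3913 0.1908] [0.2692 0.0287] 76.3 z [0.008 0.06  0.065] [181 264  15  12 145]
bearing [0.4208 0.0352] [0.0506 0.153 ] 51.1 z [0.01  0.015 0.02 ] [292 251  19  20 249]
punch [0.4063 0.1301] [0.0111 0.104 ] 2.0 z [0.007 0.01  0.016] [235 276  39   5 150]
driver [0.4811 0.2667] [0.4669 0.1446] 39.0 z [0.012 0.022 0.029] [166 169  16  70 379]
```

```bash
python3 - <<'E'
from h import *
s=dict(np.load("scene0.npz"))
a=cv2.resize(s["color"][165:310,190:370],None,fx=4,fy=4,interpolation=cv2.INTER_CUBIC)
t=dict(np.load("top0.npz"))
b=cv2.resize(t["color"][160:265,205:280],None,fx=5.5,fy=5.5)
cv2.imwrite("pics/c2.png",a[:,:,::-1])
E
```

```text
(no output)
```

View pics/c1.png

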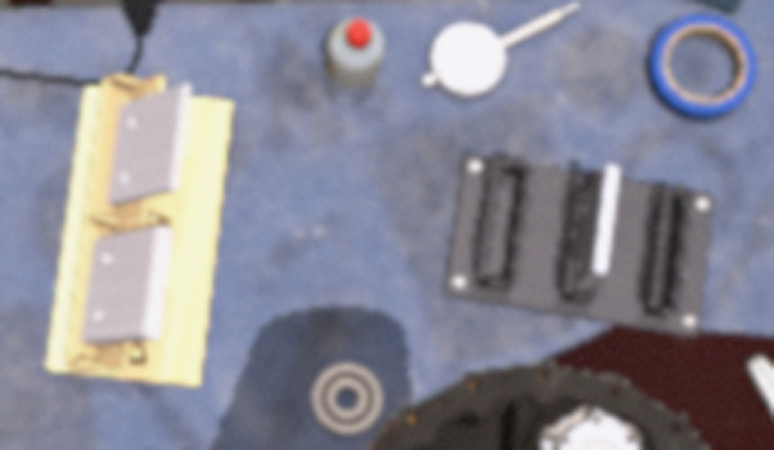

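View pics/c2.png

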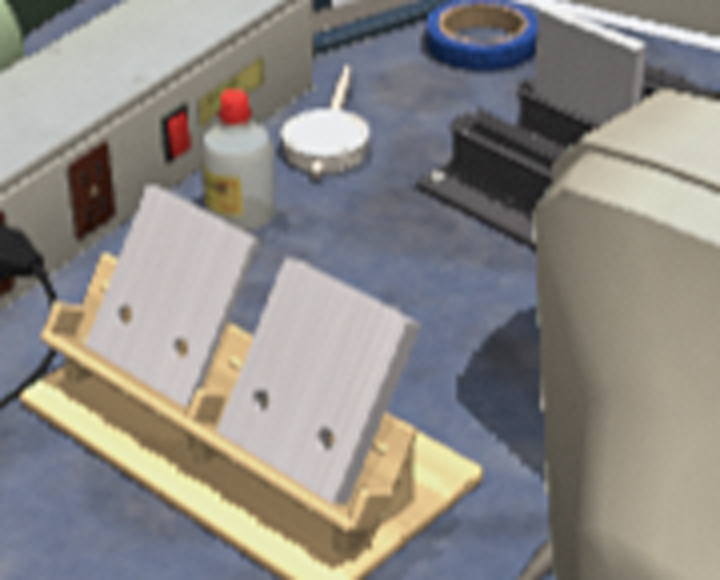

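Crop c1: the far plate (150,145) is thin and the near one (128,285) thick. In the rack, the wide pocket is on the left (500,225), narrow on the right (662,248), with the middle plate at (606,220). There are four white base screws at (475,166), (703,204), (459,282) and (690,321). Crop c2 confirms both plates lean away (-y), with the thick one nearer the robot.

```bash
cat >> h.py <<'E'
def ray(c,u,v,m,n):
    d=np.stack([(np.asarray(u,float)-c["K"][0,2])/c["K"][0,0],(np.asarray(v,float)-c["K"][1,2])/c["K"][1,1],np.ones(np.shape(u))],-1)@c["pose"][:3,:3].T
    o=c["pose"][:3,3];return o+d*(((m-o)@n)/(d@n))[...,None]
E
python3 - <<'E'
from h import *
t=dict(np.load("top0.npz"));P=cloud(t);s=dict(np.load("scene0.npz"));Q=cloud(s)
Z=np.array([0,0,1.])
px=np.array([[475,166],[703,204],[690,321],[459,282]])/3.6+[205,150]-.36
# refine screws by bright centroid
g=t["color"].min(2).astype(float)
ref=[]
for x,y in px:
    x0,y0=int(round(x)),int(round(y));w=np.clip(g[y0-3:y0+4,x0-3:x0+4]-120,0,None);yy,xx=np.mgrid[y0-3:y0+4,x0-3:x0+4]
    ref.append([(w*xx).sum()/w.sum(),(w*yy).sum()/w.sum()])
ref=np.array(ref);W=ray(t,ref[:,0],ref[:,1],np.array([0,0,.0095]),Z)
c=W.mean(0);ex=(W[0]+W[3]-W[1]-W[2])/2;ey=(W[3]+W[2]-W[0]-W[1])/2
print("screws",W.round(4),"c",c.round(4),"ex",ex.round(4),np.linalg.norm(ex),np.degrees(np.arctan2(ex[1],ex[0])),"ey",ey.round(4),np.linalg.norm(ey),np.degrees(np.arctan2(ey[1],ey[0])))
# middle plate top: bright pixels
v,u=np.mgrid[:420,:560]
m=(g>190)&(u>366)&(u<380)&(v>193)&(v<229)
X=ray(t,u[m],v[m],np.array([0,0,.103]),Z)[:,:2].astype(np.float32);print("mid top",m.sum(),cv2.minAreaRect(X))
# plates, both cams
def plates(C,PC,rois,name):
    hsv=cv2.cvtColor(C["color"],cv2.COLOR_RGB2HSV)
    for k,(a,b,c_,d) in rois.items():
        m=(hsv[...,1]<40)&(hsv[...,2]>120)&(u>=a)&(u<b)&(v>=c_)&(v<d)&(PC[...,2]>.025)&(PC[...,2]<.125)
        n_,l,st,_=cv2.connectedComponentsWithStats(m.astype(np.uint8));m=(l==1+st[1:,4].argmax())
        e=cv2.erode(m.astype(np.uint8),np.ones((5,5)))>0
        p=PC[e];
        for i in range(4):
            mm,n,r,_=plane(p);p=p[abs((p-mm)@n)<max(2*r,.001)]
        n=n*np.sign(n[2]);up=Z-n*n[2];up/=np.linalg.norm(up);w=np.cross(up,n)
        X=ray(C,u[m],v[m],mm,n);X=X-mm;Y=np.stack([X@w,X@up],1).astype(np.float32)
        (cc,wh,an)=cv2.minAreaRect(Y);ctr=mm+cc[0]*w+cc[1]*up
        lo,hi=Y.min(0),Y.max(0)
        print(name,k,e.sum(),"n",n.round(3),"lean",90-np.degrees(np.arccos(n[2])),"wdir",w.round(3),"ctr",ctr.round(4),wh,round(an,1),"rms",r)
plates(s,Q,dict(thin=(210,256,208,270),thick=(240,300,225,295)),"scene")
plates(t,P,dict(thin=(225,262,168,208),thick=(220,256,206,250)),"top")
# stand base yellow in top
hsv=cv2.cvtColor(t["color"],cv2.COLOR_RGB2HSV)
m=(hsv[...,0]>12)&(hsv[...,0]<35)&(hsv[...,1]>60)&(u>210)&(u<275)&(v>165)&(v<262)
X=ray(t,u[m],v[m],np.array([0,0,.008]),Z)[:,:2].astype(np.float32);print("stand",m.sum(),cv2.minAreaRect(X))
E
```

```text
screws [[ 0.6474 -0.0923  0.0095]
 [ 0.625  -0.2723  0.0095]
 [ 0.5312 -0.2601  0.0095]
 [ 0.5546 -0.0813  0.0095]] c [ 0.5896 -0.1765  0.0095] ex [0.0229 0.1794 0.    ] 0.1808807442964102 82.72935215501175 ey [-0.0933  0.0116  0.    ] 0.09403153245529199 172.8845785556984
mid top 118 ((0.5889202356338501, -0.17621594667434692), (0.010286585427820683, 0.0790494978427887), 82.71379089355469)
scene thin 787 n [0.058 0.818 0.573] lean 34.96159154024964 wdir [-0.998  0.07   0.   ] ctr [0.6358 0.1648 0.0722] (0.09466156363487244, 0.084345743060112) 90.0 rms 0.001022079035145783
scene thick 1087 n [0.052 0.817 0.574] lean 35.02548383153074 wdir [-0.998  0.064  0.   ] ctr [0.526  0.1774 0.0769] (0.09558144956827164, 0.0875823050737381) 90.0 rms 0.0009901822718873271
top thin 340 n [0.056 0.818 0.573] lean 34.932303791719754 wdir [-0.998  0.069  0.   ] ctr [0.6367 0.161  0.0775] (0.08110915869474411, 0.10371735692024231) 0.1 rms 0.0008545802608271884
top thick 416 n [0.054 0.817 0.574] lean 35.002280691739635 wdir [-0.998  0.066  0.   ] ctr [0.528  0.1707 0.0859] (0.1162543073296547, 0.08079918473958969) 90.0 rms 0.0009385405108362342
stand 775 ((0.5886487364768982, 0.18190285563468933), (0.2426937371492386, 0.08643077313899994), 2.416705369949341)
```

```bash
cat >> h.py <<'E'
def rot(o):
    from scipy.spatial.transform import Rotation as R
    w,x,y,z=o["eef_rot"];return R.from_quat([x,y,z,w]).as_matrix()
def go(target,yaw=None):
    "tool shares to world target; yaw = wanted heading (deg) of tool y"
    from bench import ctrl
    o=ctrl.get_obs();R=rot(o);d=R.T@(np.array(target)-o["eef_pos"])/.2
    h=np.degrees(np.arctan2(R[1,1],R[0,1]));tw=0 if yaw is None else np.radians((h-yaw+180)%360-180)/1.5
    print("t",round(o["time_s"],2),"pos",o["eef_pos"].round(4),"heading",round(h,2),"shares",d.round(3),"twist",round(tw,3),"F",o["wrist_force"].round(1),"open",round(o["opening"],3))
E
python3 - <<'E'
from h import *
go((.634,.13,.28),-3.8)
P=cloud(dict(np.load("top0.npz")))
m=(P[...,0]>.25)&(P[...,0]<.75)&(P[...,1]>-.4)&(P[...,1]<.3)&(P[...,2]<.5);
for y in np.arange(-.4,.3,.1):
    print(round(y,1),[round(float(P[m&(P[...,1]>=y)&(P[...,1]<y+.1)&(P[...,0]>=x)&(P[...,0]<x+.1)][:,2].max(initial=0)),3) for x in np.arange(.25,.75,.1)])
E
python3 -m handwheel '[[[0.8,-0.62,-0.25,0],[0.8,-0.62,-0.25,0],[0.8,-0.62,-0.25,0],[0.8,-0.62,-0.25,0]]]' 85
```

```text
t 0.1 pos [ 0.1818 -0.545   0.2384] heading -71.56 shares [ 3.212 -2.487 -0.203] twist -0.788 F [ 0.7  0.  -0.3] open 1.0
-0.4 [0.015, 0.021, 0.02, 0.008, 0.023]
-0.3 [0.119, 0.13, 0.119, 0.049, 0.024]
-0.2 [0.119, 0.149, 0.119, 0.109, 0.02]
-0.1 [0.5, 0.117, 0.118, 0.05, 0.091]
-0.0 [0.5, 0.118, 0.02, 0.008, 0.095]
0.1 [0.043, 0.018, 0.118, 0.121, 0.113]
0.2 [0.215, 0.064, 0.056, 0.052, 0.045]
time_s: 0.6
eef_pos: [0.2959, -0.375, 0.2901]
eef_rot: [0.0, 0.987, 0.162, 0.0]
wrist_force: [-0.2, -0.7, 0.6]
opening: 0.99
grasp_force: 0.0
```

```bash
python3 -m handwheel '[[[0.8,-0.62,0,0],[0.8,-0.62,0,0],[0.8,-0.62,0,0],[0.8,-0.62,0,0]]]' >/dev/null
python3 -m handwheel '[[[0.8,-0.62,0,0],[0.8,-0.62,0,-0.12],[0.8,-0.62,0,-0.24],[0.8,-0.62,0,-0.36],[0.8,-0.62,0,-0.36]]]' 
python3 -c "
from h import *
go((.634,.13,.28),-3.8)"
```

```text
time_s: 1.72
eef_pos: [0.5198, -0.041, 0.2885]
eef_rot: [-0.0, 0.909, 0.418, -0.001]
wrist_force: [-0.1, -1.0, 0.1]
opening: 0.994
grasp_force: 0.0
t 1.73 pos [ 0.5198 -0.041   0.2885] heading -40.64 shares [ 1.021 -0.124  0.042] twist -0.429 F [-0.1 -1.   0.1] open 0.994
```

```bash
python3 -m handwheel '[[[1,-0.124,0.04,-0.12],[1,-0.124,0.04,-0.24],[1,-0.124,0.04,-0.36],[1,-0.124,0.04,-0.429],[1,-0.124,0.04,-0.429],[1,-0.124,0.04,-0.429]]]' 
python3 - <<'E'
from h import *
from bench import ctrl
go((.634,.13,.28),-3.8)
o=ctrl.get_obs();c=ctrl.camera("wrist");T=np.eye(4);T[:3,:3]=rot(o);T[:3,3]=o["eef_pos"];c["pose"]=T@c["T_tool_cam"];np.savez("w1.npz",**c)
print(c["T_tool_cam"].round(3),c["K"])
cv2.imwrite("pics/w1.png",c["color"][:,:,::-1])
E
```

```text
time_s: 2.48
eef_pos: [0.6308, 0.125, 0.2811]
eef_rot: [0.0, 0.732, 0.681, -0.0]
wrist_force: [-0.1, -0.4, -0.6]
opening: 0.996
grasp_force: 0.0
t 2.48 pos [0.6308 0.125  0.2811] heading -4.09 shares [0.026 0.014 0.006] twist -0.003 F [-0.1 -0.4 -0.6] open 0.996
[[ 0.    -0.95  -0.311  0.08 ]
 [ 1.    -0.     0.     0.   ]
 [-0.    -0.311  0.95  -0.135]
 [ 0.     0.     0.     1.   ]] [[319.32653744   0.         276.94720002]
 [  0.         319.32653744 209.68533462]
 [  0.           0.           1.        ]]
```

View pics/w1.png

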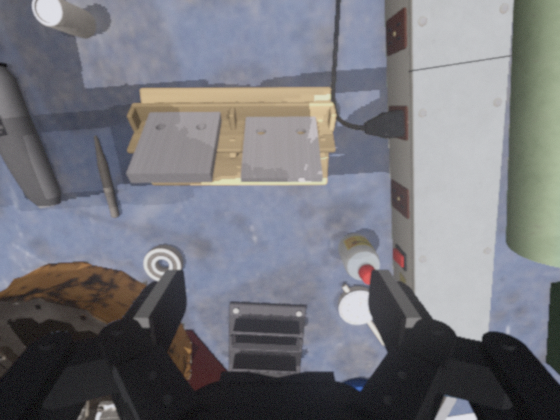

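Wrist view: thick plate at (175,147), thin plate at (282,148), top edges along row 180. The rack's wide pocket is at (267,327), bottle at (360,262), bearing at (162,264). The camera looks towards +y and the fingers show at columns 170 and 380.

```bash
cat >> h.py <<'E'
def plate(c,roi,t):
    v,u=np.mgrid[:420,:560];PC=cloud(c);hsv=cv2.cvtColor(c["color"],cv2.COLOR_RGB2HSV);a,b,d,e=roi
    m=(hsv[...,1]<60)&(hsv[...,2]>70)&(u>=a)&(u<b)&(v>=d)&(v<e)&(PC[...,2]>.02)&(PC[...,2]<.14)
    k=np.ones((5,5),np.uint8);m=cv2.morphologyEx(m.astype(np.uint8),cv2.MORPH_OPEN,k)
    _,l,st,_=cv2.connectedComponentsWithStats(m);m=l==1+st[1:,4].argmax();p=PC[cv2.erode(m.astype(np.uint8),np.ones((9,9)))>0]
    for i in range(4):
        mm,n,r,_=plane(p);p=p[abs((p-mm)@n)<max(2*r,.001)]
    n=n*np.sign(n[1]);up=np.array([0,0,1.])-n*n[2];up/=np.linalg.norm(up);w=np.cross(up,n)
    X=ray(c,u[m],v[m],mm,n)-mm;A,B=X@w,X@up
    rows=np.round(B/.003);L=[(A[rows==i].min(),A[rows==i].max()) for i in np.unique(rows) if (rows==i).sum()>40]
    lo,hi=np.median([x[0] for x in L]),np.median([x[1] for x in L]);cols=np.round(A/.003)
    bl=np.median([B[cols==i].min() for i in np.unique(cols)]);bh=np.median([B[cols==i].max() for i in np.unique(cols)])
    top=mm+w*(lo+hi)/2+up*bh;foot=mm+w*(lo+hi)/2+up*bl
    print("lean",np.degrees(np.arcsin(n[2])).round(2),"w",w.round(4),"head",np.degrees(np.arctan2(-w[1],-w[0])).round(2),"size",np.round([hi-lo,bh-bl],4),"face top",top.round(4),"face foot",foot.round(4),"rms",r.round(5),m.sum())
E
python3 - <<'E'
from h import *
c=dict(np.load("w1.npz"))
plate(c,(238,328,105,186),.006)
plate(c,(126,225,105,186),.013)
E
```

```text
lean 34.94 w [-0.9979  0.0649  0.    ] head -3.72 size [0.0802 0.1002] face top [0.636  0.1354 0.1151] face foot [0.6397 0.1927 0.033 ] rms 0.00044 5057
lean 34.98 w [-0.9979  0.0654  0.    ] head -3.75 size [0.083  0.1048] face top [0.5292 0.1448 0.1238] face foot [0.5332 0.2048 0.0379] rms 0.00044 5644
```

```bash
python3 - <<'E'
from h import *
c=dict(np.load("w1.npz"));z=c["range_z"];c["pose"]=c["T_tool_cam"];T=cloud(c)
v,u=np.mgrid[:420,:560]
for a,b in((60,200),(360,500)):
    m=(u>a)&(u<b)&(v>255)&(z<.2)&(z>.05);p=T[m];print(m.sum(),np.percentile(p,[1,50,99],axis=0).round(4))
    q=p[p[:,2]>np.percentile(p[:,2],97)];print("tip",q.min(0).round(4),q.max(0).round(4))
E
```

```text
13116 [[-0.0096 -0.0642 -0.0846]
 [ 0.0118 -0.0426 -0.0589]
 [ 0.0188 -0.0176 -0.0092]]
tip [-0.0112 -0.0543 -0.014 ] [ 0.0121 -0.0418 -0.004 ]
13528 [[-0.0095  0.0197 -0.0842]
 [ 0.0116  0.0438 -0.059 ]
 [ 0.0185  0.0663 -0.0092]]
tip [-0.011   0.0422 -0.0143] [ 0.0123  0.0548 -0.0046]
```

```bash
python3 -c "
from h import *
go((.6367,.148,.14),-3.72)"
```

```text
t 2.52 pos [0.6307 0.1251 0.2814] heading -4.05 shares [0.117 0.022 0.707] twist -0.004 F [ 0.1 -0.1 -1.4] open 0.998
```

```bash
python3 -m handwheel '[[[0.117,0.022,0.3,-0.004],[0.117,0.022,0.5,-0.004],[0.117,0.022,0.7,-0.004],[0.117,0.022,0.707,-0.004],[0.117,0.022,0.707,-0.004]]]' 85.4
python3 - <<'E'
from h import *
from bench import ctrl
go((.6367,.148,.07),-3.72)
o=ctrl.get_obs();c=ctrl.camera("wrist");T=np.eye(4);T[:3,:3]=rot(o);T[:3,3]=o["eef_pos"];c["pose"]=T@c["T_tool_cam"];np.savez("w2.npz",**c)
cv2.imwrite("pics/w2.png",c["color"][:,:,::-1])
E
```

```text
time_s: 3.15
eef_pos: [0.6379, 0.1494, 0.1418]
eef_rot: [0.001, 0.728, 0.685, 0.001]
wrist_force: [1.0, 0.5, 1.0]
opening: 1.0
grasp_force: 0.0
t 3.15 pos [0.6379 0.1494 0.1418] heading -3.52 shares [-0.007 -0.006  0.359] twist 0.002 F [1.  0.5 1. ] open 1.0
```

View pics/w2.png

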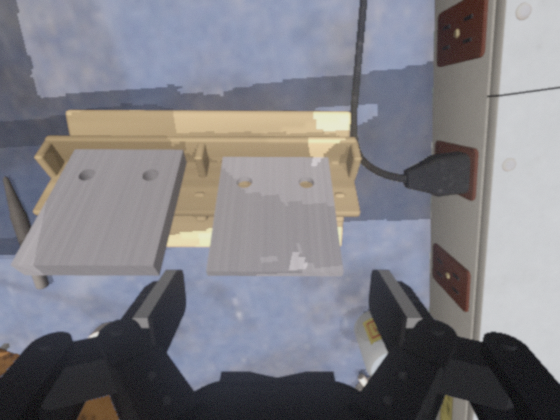

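Thin plate's top edge spans columns 208–342 at row 272, centred on the jaws (277). The thick plate's right edge is clear of the left finger. I check the measurement and descend.

```bash
python3 -c "
from h import *
c=dict(np.load('w2.npz'))
plate(c,(204,346,150,280),.006)
plate(c,(15,188,140,276),.013)"
python3 -m handwheel '[[[-0.006,-0.006,0.1,0.002],[-0.006,-0.006,0.18,0.002],[-0.006,-0.006,0.24,0.002],[-0.006,-0.006,0.24,0.002]]]'
```

```text
lean 34.96 w [-0.9978  0.0658  0.    ] head -3.77 size [0.0803 0.098 ] face top [0.636  0.1367 0.1133] face foot [0.6397 0.1927 0.033 ] rms 0.00046 14496
lean 35.0 w [-0.9978  0.0658 -0.    ] head -3.77 size [0.085  0.1005] face top [0.5304 0.1476 0.1197] face foot [0.5341 0.2052 0.0374] rms 0.00044 16811
time_s: 3.7
eef_pos: [0.6344, 0.1491, 0.0899]
eef_rot: [-0.001, 0.729, 0.685, -0.001]
wrist_force: [0.4, 0.2, -0.1]
opening: 1.004
grasp_force: 0.0
```

```bash
python3 -m handwheel '[[[0,0,0.05,0],[0,0,0.1,0],[0,0,0.1,0],[0,0,0.1,0]]]'
python3 -m handwheel '[[[0,0,0,0],[0,0,0,0],[0,0,0,0],[0,0,0,0]]]' 70
python3 -c "
from h import *
go((.6367,.148,.07),-3.72)"
```

```text
time_s: 4.2
eef_pos: [0.6357, 0.1491, 0.072]
eef_rot: [0.0, 0.729, 0.685, 0.0]
wrist_force: [0.1, -0.2, 0.3]
opening: 0.998
grasp_force: 0.0
time_s: 4.7
eef_pos: [0.6364, 0.1491, 0.0729]
eef_rot: [0.001, 0.729, 0.685, 0.001]
wrist_force: [-0.6, -0.7, 5.5]
opening: 0.922
grasp_force: 72.8
t 4.7 pos [0.6364 0.1491 0.0729] heading -3.58 shares [-0.005  0.002  0.015] twist 0.002 F [-0.6 -0.7  5.5] open 0.922
```

```bash
python3 -m handwheel '[[[-0.03,0,-0.043,0],[-0.06,0,-0.086,0],[-0.115,0,-0.164,0],[-0.172,0,-0.246,0],[-0.172,0,-0.5,0],[-0.172,0,-0.7,0],[-0.172,0,-0.7,0],[-0.172,0,-0.7,0]]]'
python3 - <<'E'
from h import *
from bench import ctrl
go((.58,-.28,.21),-7.3)
o=ctrl.get_obs();c=ctrl.camera("wrist");T=np.eye(4);T[:3,:3]=rot(o);T[:3,3]=o["eef_pos"];c["pose"]=T@c["T_tool_cam"];np.savez("w3.npz",**c)
cv2.imwrite("pics/w3.png",c["color"][:,:,::-1])
E
```

```text
time_s: 5.7
eef_pos: [0.633, 0.1138, 0.2116]
eef_rot: [-0.0, 0.729, 0.684, -0.001]
wrist_force: [-0.6, -0.8, -1.1]
opening: 0.921
grasp_force: 73.1
t 5.7 pos [0.633  0.1138 0.2116] heading -3.62 shares [-1.982 -0.14   0.009] twist 0.043 F [-0.6 -0.8 -1.1] open 0.921
```

View pics/w3.png

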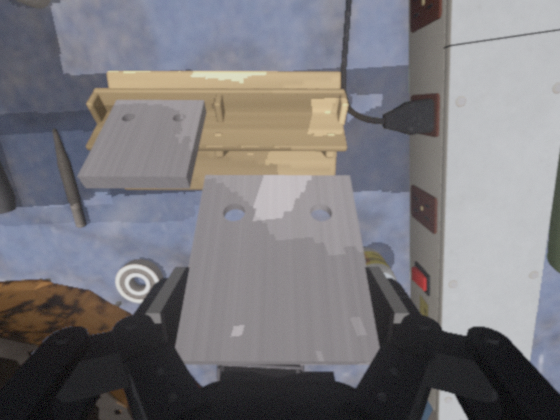

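Thin plate is held, columns 180–375, foot edge at row 177, top edge at row 360, still leaning. I measure it in the tool frame.

```bash
cat >> h.py <<'E'
def held(c):
    T=cloud(dict(c,pose=c["T_tool_cam"]));m=(abs(T[...,1])<.036)&(T[...,2]>-.06)&(T[...,2]<.12)&(T[...,0]>-.07)&(T[...,0]<.09)&(c["range_z"]>.05)
    _,l,st,_=cv2.connectedComponentsWithStats(m.astype(np.uint8));p=T[l==1+st[1:,4].argmax()]
    for i in range(8):
        mm,n,r,_=plane(p);p=p[abs((p-mm)@n)<max(2*r,.001)]
    n=n*np.sign(n[0]);dn=np.array([0,0,1.])-n*n[2];dn/=np.linalg.norm(dn);b=(p-mm)@dn
    f=mm+dn*np.percentile(b,99.8);t=mm+dn*np.percentile(b,.2)
    print("held lean",np.degrees(np.arcsin(-n[2])).round(1),"n",n.round(3),"face foot(tool)",f.round(4),"face top(tool)",t.round(4),"len",np.linalg.norm(f-t).round(4),"rms",r.round(5),len(p))
def wrist(name):
    from bench import ctrl
    o=ctrl.get_obs();c=ctrl.camera("wrist");T=np.eye(4);T[:3,:3]=rot(o);T[:3,3]=o["eef_pos"];c["pose"]=T@c["T_tool_cam"];np.savez(name+".npz",**c)
    cv2.imwrite(f"pics/{name}.png",c["color"][:,:,::-1]);return c
E
python3 -c "
from h import *
held(dict(np.load('w3.npz')))"
python3 -m handwheel '[[[-0.3,-0.02,0,0],[-0.6,-0.04,0,0],[-0.9,-0.07,0,0.02],[-1,-0.07,0,0.043],[-1,-0.07,0,0.043],[-1,-0.07,0,0.043]]]'
python3 -c "
from h import *
go((.58,-.28,.21),-7.3)"
```

```text
held lean 35.1 n [ 0.818  0.003 -0.575] face foot(tool) [0.0435 0.0001 0.0393] face top(tool) [-0.0111 -0.0001 -0.0382] len 0.0948 rms 0.00047 26923
time_s: 6.5
eef_pos: [0.6068, -0.0826, 0.2111]
eef_rot: [-0.001, 0.75, 0.661, -0.0]
wrist_force: [-0.1, 0.7, -1.6]
opening: 0.919
grasp_force: 73.0
t 6.5 pos [ 0.6068 -0.0826  0.2111] heading -7.2 shares [-0.996 -0.009  0.005] twist 0.001 F [-0.1  0.7 -1.6] open 0.919
```

```bash
python3 -m handwheel '[[[-0.3,0,0,0],[-0.6,0,0,0],[-0.9,-0.01,0,0],[-0.98,-0.01,0,0],[-0.98,-0.01,0,0],[-0.98,-0.01,0,0]]]' >/dev/null
python3 - <<'E'
from h import *
go((.5763,-.2785,.13),-7.3)
c=wrist("w4");held(c)
E
```

```text
t 7.25 pos [ 0.5808 -0.2757  0.2116] heading -7.14 shares [-0.017 -0.02   0.408] twist 0.002 F [ 0.7 -0.4 -0.6] open 0.922
held lean 35.1 n [ 0.818  0.004 -0.576] face foot(tool) [0.0435 0.0002 0.0393] face top(tool) [-0.0111 -0.0001 -0.0382] len 0.0949 rms 0.00047 26951
```

View pics/w4.png

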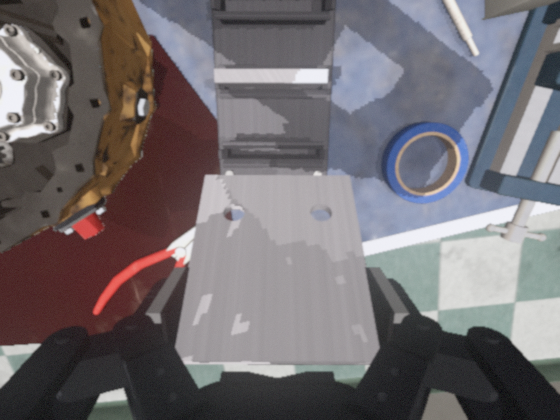

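Beyond the held plate: middle plate's top edge at (270,76), narrow pocket at rows 145–166 around column 272, end screws at (228,174) and (318,174). I measure these against the top camera values.

```bash
python3 - <<'E'
from h import *
c=dict(np.load("w4.npz"));g=c["color"].min(2);v,u=np.mgrid[:420,:560];Z=np.array([0,0,1.])
m=(g>150)&(u>205)&(u<335)&(v>60)&(v<90);X=ray(c,u[m],v[m],Z*.103,Z)[:,:2].astype(np.float32)
print("mid",m.sum(),cv2.minAreaRect(X))
W=[]
for x0,x1 in((222,234),(312,324)):
    m=(g>140)&(u>x0)&(u<x1)&(v>168)&(v<176);print(u[m].mean(),v[m].mean(),m.sum());W.append(ray(c,u[m].mean(),v[m].mean(),Z*.0095,Z))
W=np.array(W);e=np.array([.1267,.992,0]);print("screws",W.round(4),"expected narrow slot",(W.mean(0)+e*(.0904-.064)).round(4))
P=cloud(c);col=P[:,255:290];
for r in range(138,172,2): print(r,np.median(P[r,255:290],axis=0).round(4),g[r,255:290].mean().round(0),end=" | ")
E
```

```text
mid 1812 ((0.5887271761894226, -0.17558179795742035), (0.018236562609672546, 0.09129558503627777), 82.86717987060547)
228.33333333333334 172.87037037037038 54
317.5869565217391 173.30434782608697 46
screws [[ 0.5311 -0.2578  0.0095]
 [ 0.6257 -0.2701  0.0095]] expected narrow slot [ 0.5817 -0.2378  0.0095]
138 [ 0.582  -0.2276  0.0078] 87.0 | 140 [ 0.5818 -0.2296  0.0077] 86.0 | 142 [ 0.5825 -0.2279  0.0432] 105.0 | 144 [ 0.5823 -0.2297  0.0443] 114.0 | 146 [ 0.582  -0.2316  0.042 ] 89.0 | 148 [ 0.5816 -0.234   0.0386] 104.0 | 150 [ 0.5804 -0.2398  0.0079] 110.0 | 152 [ 0.5802 -0.2419  0.0079] 94.0 | 154 [ 0.58   -0.2434  0.0111] 78.0 | 156 [ 0.5802 -0.2436  0.025 ] 69.0 | 158 [ 0.5804 -0.2435  0.0374] 74.0 | 160 [ 0.5802 -0.2451  0.0399] 92.0 | 162 [ 0.5801 -0.2466  0.0422] 94.0 | 164 [ 0.5799 -0.2482  0.0444] 104.0 | 166 [ 0.5796 -0.2502  0.0436] 101.0 | 168 [ 0.578  -0.2588  0.0082] 128.0 | 170 [ 0.5777 -0.2608  0.0081] 133.0 |
```

```bash
python3 -m handwheel '[[[-0.013,-0.02,0.2,0],[-0.013,-0.02,0.4,0],[-0.013,-0.02,0.5,0],[-0.013,-0.02,0.55,0],[-0.013,-0.02,0.55,0],[-0.013,-0.02,0.55,0]]]'
python3 -c "
from h import *
go((.5763,-.2777,.083),-7.3);c=wrist('w5')
P=cloud(c);held(c)"
```

```text
time_s: 8.05
eef_pos: [0.5769, -0.2808, 0.1035]
eef_rot: [0.001, 0.751, 0.661, 0.0]
wrist_force: [-0.6, -1.4, -0.6]
opening: 0.92
grasp_force: 73.0
t 8.05 pos [ 0.5769 -0.2808  0.1035] heading -7.27 shares [ 0.015 -0.005  0.103] twist 0.0 F [-0.6 -1.4 -0.6] open 0.92
held lean 35.1 n [ 0.818  0.003 -0.575] face foot(tool) [0.0435 0.0002 0.0394] face top(tool) [-0.0111 -0.0001 -0.0383] len 0.0949 rms 0.00049 26906
```

```bash
python3 -m handwheel '[[[0.015,-0.005,0.05,0],[0.015,-0.005,0.1,0],[0.015,-0.005,0.1,0],[0.015,-0.005,0.1,0]]]'
python3 -m handwheel '[[[0.025,0,-0.015,0],[0.05,0,-0.026,0],[0.08,0,-0.036,0],[0.108,0,-0.043,0],[0.108,0,-0.043,0]]]'
python3 -c "
from h import *
go((.5812,-.239,.093),-7.3);c=wrist('w6')
held(c)"
```

```text
time_s: 8.6
eef_pos: [0.5752, -0.2771, 0.0817]
eef_rot: [-0.0, 0.751, 0.661, -0.0]
wrist_force: [0.3, -0.2, -2.1]
opening: 0.922
grasp_force: 73.0
time_s: 9.22
eef_pos: [0.5781, -0.2549, 0.0906]
eef_rot: [-0.0, 0.75, 0.661, 0.0]
wrist_force: [1.0, -0.4, -0.8]
opening: 0.919
grasp_force: 72.9
t 9.22 pos [ 0.5781 -0.2549  0.0906] heading -7.23 shares [ 0.081  0.005 -0.012] twist 0.001 F [ 1.  -0.4 -0.8] open 0.919
held lean 0.7 n [ 0.018  1.    -0.012] face foot(tool) [0.027  0.001  0.0841] face top(tool) [ 0.0269 -0.0005 -0.0385] len 0.1226 rms 0.02084 42795
```

```bash
python3 - <<'E'
s=open('h.py').read()
s=s.replace("    _,l,st,_=cv2.connectedComponentsWithStats(m.astype(np.uint8));p=T[l==1+st[1:,4].argmax()]\n    for i in range(8)","    m&=(T[...,2]<.02);p=T[m]\n    for i in range(30)",1)
open('h.py','w').write(s)
from h import *
held(dict(np.load('w5.npz')));c=dict(np.load('w6.npz'));held(c)
T=cloud(dict(c,pose=c["T_tool_cam"]))
for r in range(150,400,15): print(r,T[r,262:292].mean(0).round(4))
E
```

```text
held lean 35.1 n [ 0.818  0.003 -0.576] face foot(tool) [0.0298 0.0001 0.0199] face top(tool) [-0.0111 -0.     -0.0383] len 0.0711 rms 0.00047 22564
held lean 76.1 n [ 0.24   0.    -0.971] face foot(tool) [ 0.0844  0.0001 -0.0112] face top(tool) [-0.0158  0.0001 -0.036 ] len 0.1032 rms 0.00111 9036
150 [0.0514 0.0001 0.0827]
165 [0.0426 0.0001 0.0753]
180 [0.0413 0.0002 0.0364]
195 [0.0352 0.0002 0.0277]
210 [0.0312 0.0003 0.0145]
225 [0.0244 0.0002 0.0119]
240 [0.0195 0.0002 0.0049]
255 [ 0.0148  0.0002 -0.0016]
270 [ 0.0104  0.0002 -0.0076]
285 [ 0.0062  0.0002 -0.0133]
300 [ 0.0024  0.0002 -0.0189]
315 [-0.0011  0.0002 -0.0241]
330 [-0.0046  0.0002 -0.029 ]
345 [-0.0078  0.0002 -0.0336]
360 [-0.0109  0.0002 -0.038 ]
375 [-5.492e-01 -4.000e-04  4.840e-01]
390 [ 0.0115  0.0002 -0.0718]
```

View pics/w6.png

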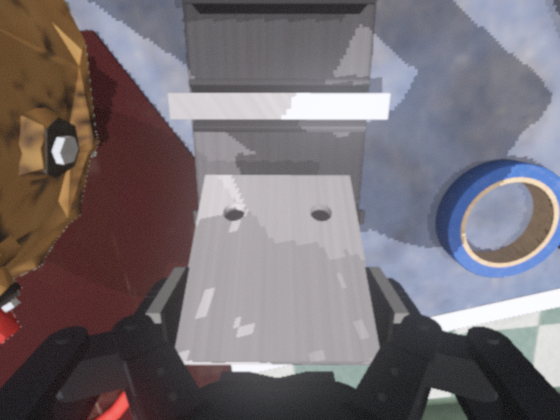

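W6 shows the foot (row 177) has ridden over the mouth lip without turning; nothing moved (middle plate still at row 105). I will instead turn the plate upright against the vertical outer wall of the narrow pocket, then insert it.

```bash
python3 -m handwheel '[[[0,0,-0.2,0],[-0.05,0,-0.25,0],[-0.23,0,-0.25,0],[-0.24,0,-0.1,0],[-0.24,0,0.05,0],[-0.24,0,0.14,0],[-0.24,0,0.178,0],[-0.24,0,0.178,0],[-0.24,0,0.178,0]]]'
python3 -c "
from h import *
go((.5812-.0525*.1267,-.239-.0525*.992,.055),-7.3)"
```

```text
time_s: 10.4
eef_pos: [0.5728, -0.3038, 0.0562]
eef_rot: [0.001, 0.75, 0.661, 0.0]
wrist_force: [-0.1, 0.2, -1.1]
opening: 0.917
grasp_force: 73.2
t 10.4 pos [ 0.5728 -0.3038  0.0562] heading -7.26 shares [0.064 0.001 0.006] twist 0.0 F [-0.1  0.2 -1.1] open 0.917
```

```bash
python3 -m handwheel '[[[0.04,0,0,0],[0.064,0,0,0],[0.085,0,-0.008,0],[0.105,0,-0.014,0],[0.122,0,-0.02,0],[0.122,0,-0.02,0]]]'
cat >> h.py <<'E'
def lean(c):
    T=cloud(dict(c,pose=c["T_tool_cam"]));m=(abs(T[...,1])<.03)&(T[...,2]>-.05)&(T[...,2]<.012)&(T[...,0]>-.03)&(T[...,0]<.05)&(np.arange(420)[:,None]<363)
    p=T[m]
    for i in range(20):
        mm,n,r,_=plane(p);p=p[abs((p-mm)@n)<max(2*r,.001)]
    n=n*np.sign(n[0]);dn=np.array([0,0,1.])-n*n[2];dn/=np.linalg.norm(dn);k=((p-mm)@dn).min()
    print("lean",np.degrees(np.arcsin(-n[2])).round(1),"n",n.round(3),"face top(tool)",(mm+dn*k).round(4),"face foot(tool)",(mm+dn*(k+.095)).round(4),"rms",r.round(4),len(p))
E
python3 -c "
from h import *
lean(dict(np.load('w5.npz')));lean(wrist('w7'))"
```

```text
time_s: 11.15
eef_pos: [0.575, -0.2824, 0.0602]
eef_rot: [0.003, 0.75, 0.661, -0.002]
wrist_force: [-3.3, -10.2, -0.8]
opening: 0.918
grasp_force: 76.3
lean 35.2 n [ 0.818  0.003 -0.576] face top(tool) [-0.0112  0.     -0.0385] face foot(tool) [0.0435 0.0002 0.0392] rms 0.0005 17337
lean 28.8 n [ 0.877  0.002 -0.481] face top(tool) [-0.0103 -0.0001 -0.0398] face foot(tool) [0.0354 0.     0.0435] rms 0.0005 16090
```

Works: it turns under 10 N. Continue.

```bash
python3 -m handwheel '[[[0.03,0,-0.012,0],[0.06,0,-0.02,0],[0.09,0,-0.028,0],[0.12,0,-0.034,0],[0.12,0,-0.034,0]]]'
python3 -c "
from h import *
lean(wrist('w8'))
go((.5812,-.239,.1),-7.3)"
```

```text
time_s: 11.82
eef_pos: [0.5788, -0.2576, 0.0676]
eef_rot: [0.003, 0.75, 0.661, -0.001]
wrist_force: [-3.5, -7.0, 3.3]
opening: 0.918
grasp_force: 81.7
lean 10.6 n [ 0.983  0.001 -0.185] face top(tool) [-0.0072 -0.     -0.0432] face foot(tool) [ 0.0103 -0.      0.0502] rms 0.0004 13329
t 11.88 pos [ 0.5788 -0.2576  0.0676] heading -7.25 shares [ 0.093  0.    -0.163] twist 0.001 F [-2.6 -5.7  3.1] open 0.92
```

```bash
python3 -m handwheel '[[[0.03,0,-0.003,0],[0.06,0,-0.005,0],[0.065,0,-0.005,0],[0.065,0,-0.005,0]]]'
python3 -c "
from h import *
lean(wrist('w9'))
go((.5812,-.239,.1),-7.3)"
```

```text
time_s: 12.38
eef_pos: [0.5805, -0.247, 0.0685]
eef_rot: [0.004, 0.751, 0.661, -0.002]
wrist_force: [-2.2, -14.7, -1.1]
opening: 0.919
grasp_force: 81.0
lean 1.1 n [ 1.    -0.001 -0.02 ] face top(tool) [-0.0055 -0.     -0.045 ] face foot(tool) [-0.0037 -0.      0.05  ] rms 0.0004 11685
t 12.43 pos [ 0.5805 -0.247   0.0685] heading -7.28 shares [ 0.039 -0.001 -0.158] twist 0.0 F [ -2.4 -14.4  -1.6] open 0.92
```

```bash
python3 -m handwheel '[[[-0.05,0,0,0],[-0.06,0,-0.12,0],[-0.06,0,-0.24,0],[-0.06,0,-0.24,0],[0.07,0,-0.24,0],[0.07,0,-0.24,0],[0.07,0,-0.24,0],[0.07,0,-0.24,0]]]'
python3 - <<'E'
from h import *
go((.582,-.2324,.1),-7.3)
c=wrist('w10');lean(c)
P=cloud(c)
# middle pocket/slot check: rows above the plate
for r in range(100,300,12): print(r,np.median(P[r,262:292],axis=0).round(4),end=' | ')
E
```

```text
time_s: 13.42
eef_pos: [0.5813, -0.229, 0.1143]
eef_rot: [-0.0, 0.751, 0.661, -0.0]
wrist_force: [-0.1, 0.2, -1.0]
opening: 0.924
grasp_force: 80.4
t 13.43 pos [ 0.5813 -0.229   0.1143] heading -7.3 shares [-0.017  0.006  0.071] twist -0.0 F [-0.1  0.2 -1. ] open 0.924
lean 2.1 n [ 0.999 -0.001 -0.037] face top(tool) [-0.0058  0.     -0.0443] face foot(tool) [-0.0023  0.      0.0506] rms 0.0004 11940
100 [ 0.592 -0.146  0.008] | 112 [ 0.591  -0.1541  0.0081] | 124 [ 0.5899 -0.1624  0.0079] | 136 [ 0.5898 -0.168   0.0401] | 148 [ 0.5888 -0.1711  0.0758] | 160 [ 0.5886 -0.173   0.1028] | 172 [ 0.5884 -0.1786  0.1029] | 184 [ 0.5842 -0.2069  0.0078] | 196 [ 0.5829 -0.2165  0.008 ] | 208 [ 0.5817 -0.2263  0.0078] | 220 [ 0.5812 -0.2305  0.0238] | 232 [ 0.5795 -0.2436  0.0155] | 244 [ 0.5811 -0.2311  0.0658] | 256 [ 0.581  -0.2319  0.081 ] | 268 [ 0.581  -0.2323  0.0948] | 280 [ 0.581  -0.2329  0.1065] | 292 [ 0.5809 -0.2332  0.1168] |
```

```bash
python3 -m handwheel '[[[-0.023,0.004,0,0],[-0.023,0.004,0.06,0],[-0.023,0.004,0.12,0],[-0.023,0.004,0.15,0],[-0.023,0.004,0.15,0]]]'
python3 -c "
from h import *
go((.582,-.2338,.06),-7.3)
c=wrist('w11');lean(c)"
```

```text
time_s: 14.1
eef_pos: [0.5811, -0.2327, 0.0836]
eef_rot: [-0.001, 0.751, 0.661, -0.0]
wrist_force: [0.2, 0.9, -0.6]
opening: 0.92
grasp_force: 80.4
t 14.1 pos [ 0.5811 -0.2327  0.0836] heading -7.27 shares [-0.005  0.005  0.118] twist 0.0 F [ 0.2  0.9 -0.6] open 0.92
lean 2.1 n [ 0.999 -0.001 -0.038] face top(tool) [-0.0058 -0.     -0.0443] face foot(tool) [-0.0022 -0.      0.0506] rms 0.0004 11949
```

```bash
python3 -m handwheel '[[[-0.003,0,0.05,0],[-0.003,0,0.1,0],[-0.003,0,0.115,0],[-0.003,0,0.115,0]]]'
python3 -m handwheel '[[[0,0,0.01,0],[0,0,0.016,0],[0,0,0.016,0]]]'
python3 -c "
from h import *
c=wrist('w12');lean(c)"
```

```text
time_s: 14.65
eef_pos: [0.5814, -0.2336, 0.0612]
eef_rot: [-0.0, 0.751, 0.661, -0.0]
wrist_force: [-0.1, 1.1, -1.3]
opening: 0.922
grasp_force: 80.4
time_s: 15.02
eef_pos: [0.582, -0.2341, 0.06]
eef_rot: [0.001, 0.751, 0.661, 0.0]
wrist_force: [-3.1, 1.3, 7.0]
opening: 0.925
grasp_force: 81.2
lean 2.2 n [ 0.999 -0.001 -0.039] face top(tool) [-0.0058 -0.     -0.0443] face foot(tool) [-0.0021 -0.      0.0506] rms 0.0004 11994
```

```bash
python3 -m handwheel '[[[0,0,0,0],[0,0,0,0],[0,0,0,0]]]' 85.4
python3 -m handwheel '[[[0,0,-0.1,0],[0,0,-0.25,0],[0,0,-0.5,0],[0,0,-0.7,0],[0,0,-0.7,0],[0,0,-0.7,0]]]'
python3 - <<'E'
from h import *
c=wrist('w13');P=cloud(c);go((.53,.16,.2),-3.75)
m=(P[...,2]>.085)&(P[...,2]<.12)&(P[...,1]<-.15)&(P[...,1]>-.28)&(c["range_z"]>.15)
n,l,st,_=cv2.connectedComponentsWithStats(m.astype(np.uint8))
for k in range(1,n):
    if st[k,4]>200: q=P[l==k];print(st[k],cv2.minAreaRect(q[:,:2].astype(np.float32)),np.percentile(q[:,2],[5,50,95]).round(4))
E
```

```text
time_s: 15.45
eef_pos: [0.5817, -0.2337, 0.0584]
eef_rot: [-0.0, 0.751, 0.661, 0.0]
wrist_force: [0.4, -0.2, -0.2]
opening: 0.998
grasp_force: 0.0
time_s: 16.2
eef_pos: [0.5815, -0.2337, 0.199]
eef_rot: [0.0, 0.751, 0.661, 0.0]
wrist_force: [0.7, -0.4, -0.0]
opening: 1.0
grasp_force: 0.0
t 16.25 pos [ 0.5811 -0.2334  0.1979] heading -7.28 shares [ 1.919 -0.502 -0.009] twist -0.041 F [-0.1 -0.5 -0.7] open 1.004
[    0   121   125   185 13151] ((0.41226544976234436, -0.21328160166740417), (0.18094083666801453, 0.07000412046909332), 39.568397521972656) [0.099  0.1104 0.1173]
[ 220  129  114   15 1612] ((0.5889831185340881, -0.17535197734832764), (0.008742982521653175, 0.08021260797977448), 82.76560974121094) [0.0948 0.1028 0.104 ]
[ 226  213  104   16 1529] ((0.5813143253326416, -0.24096456170082092), (0.00711066136136651, 0.0798095166683197), 82.618408203125) [0.0869 0.1019 0.1037]
```

View pics/w13.png

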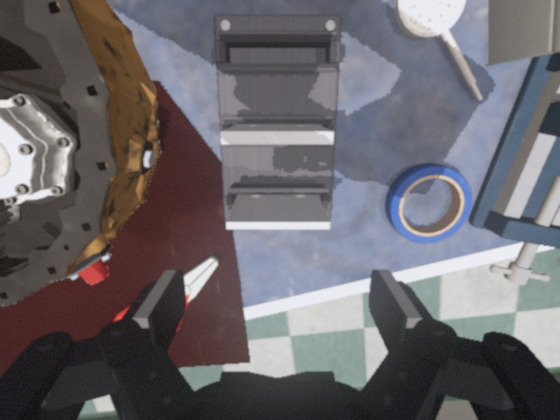

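Thin plate's top edge lies at (278,225) and middle plate's at (277,134), both at z≈0.103: thin is home, middle untouched. On to the thick plate; for it I'll turn the tool half round and use the wide pocket's outer wall.

```bash
python3 -m handwheel '[[[0.3,-0.08,-0.05,0],[0.6,-0.16,-0.05,0],[0.97,-0.25,-0.05,0],[0.97,-0.25,-0.05,-0.02],[0.97,-0.25,-0.05,-0.041],[0.97,-0.25,-0.05,-0.041]]]' >/dev/null
python3 -c "
from h import *
from bench import ctrl
go((.525,.158,.21),-3.75);print(ctrl.get_obs()['q'].round(3))"
```

```text
t 17.0 pos [ 0.5567 -0.0363  0.208 ] heading -3.8 shares [ 0.959 -0.222 -0.01 ] twist -0.001 F [ 0.1 -1.5 -0.3] open 0.997
[-2.780e-01  1.730e-01  1.681e+00 -1.000e-03  1.288e+00 -2.110e-01]
```

```bash
python3 -m handwheel '[[[0.3,-0.07,0,0],[0.6,-0.14,0,0],[0.9,-0.22,0,0],[0.96,-0.222,0,0],[0.96,-0.222,0.1,0],[0.96,-0.222,0.28,0],[0.96,-0.222,0.28,0],[0.96,-0.222,0.28,0]]]' 85.4 >/dev/null
python3 -c "
from h import *
go((.525,.158,.09),-3.75);c=wrist('w14')
P=cloud(c);v,u=np.mgrid[:420,:560]
plate(c,(195,365,120,300),.013)
# lateral extent of the upper edge band of the plate
T=P[(P[...,2]>.095)&(P[...,2]<.125)&(P[...,1]>.12)&(P[...,1]<.19)&(c['range_z']>.17)]
w=np.array([-.9978,.0658,0]);a=T@w;print('lateral',np.percentile(a,[.5,99.5]).round(4),np.ptp(np.percentile(a,[.5,99.5])),'mid pt at y=.158 x=',((a.min()*0+np.percentile(a,[.5,99.5]).mean())-.0658*.158)/-.9978, T[:,2].max())
"
```

```text
t 18.0 pos [0.526  0.1584 0.1534] heading -3.86 shares [-0.002 -0.005  0.317] twist -0.001 F [-0.7  0.8  0.9] open 1.001
lean 35.0 w [-0.9979  0.0653  0.    ] head -3.74 size [0.0801 0.1008] face top [0.5279 0.1474 0.1203] face foot [0.5317 0.2052 0.0377] rms 0.00045 14194
lateral [-0.5565 -0.4773] 0.07917817325986115 mid pt at y=.158 x= 0.5284556737064181 0.11700767147301411
```

```bash
python3 -m handwheel '[[[-0.001,0.012,0,0],[-0.001,0.012,0.1,0],[-0.001,0.012,0.2,0],[-0.001,0.012,0.3,0],[-0.001,0.012,0.3,0],[-0.001,0.012,0.3,0]]]'
python3 -m handwheel '[[[0,0,0.05,0],[0,0,0.11,0],[0,0,0.11,0],[0,0,0.11,0]]]'
```

```text
time_s: 18.8
eef_pos: [0.5282, 0.1592, 0.0937]
eef_rot: [0.001, 0.73, 0.684, 0.001]
wrist_force: [-0.2, 0.2, 0.3]
opening: 0.999
grasp_force: 0.0
time_s: 19.3
eef_pos: [0.5272, 0.1592, 0.0703]
eef_rot: [-0.0, 0.73, 0.684, -0.0]
wrist_force: [0.2, 0.3, -0.1]
opening: 1.0
grasp_force: 0.0
```

Grip, lift along the plate, then up.

```bash
python3 -m handwheel '[[[0,0,0,0],[0,0,0,0],[0,0,0,0],[0,0,0,0]]]' 70
python3 -m handwheel '[[[-0.03,0,-0.043,0],[-0.06,0,-0.086,0],[-0.115,0,-0.164,0],[-0.172,0,-0.246,0],[-0.172,0,-0.5,0],[-0.172,0,-0.8,0],[-0.172,0,-0.8,0],[-0.172,0,-0.8,0]]]'
python3 -c "
from h import *
go((.60,-.05,.24),-7.3);c=wrist('w15');lean(c)"
```

```text
time_s: 19.8
eef_pos: [0.5279, 0.1591, 0.0712]
eef_rot: [0.001, 0.73, 0.684, 0.001]
wrist_force: [0.3, -1.2, 5.4]
opening: 0.926
grasp_force: 73.9
time_s: 20.8
eef_pos: [0.5241, 0.1241, 0.2298]
eef_rot: [-0.0, 0.73, 0.683, -0.001]
wrist_force: [-0.2, -0.8, -3.2]
opening: 0.928
grasp_force: 75.6
t 20.8 pos [0.5241 0.1241 0.2298] heading -3.78 shares [-0.844  0.436 -0.051] twist 0.041 F [-0.2 -0.8 -3.2] open 0.928
lean 35.1 n [ 0.818  0.001 -0.575] face top(tool) [-0.0074 -0.0001 -0.0429] face foot(tool) [ 0.0472 -0.      0.0348] rms 0.0005 19656
```

```bash
python3 -m handwheel '[[[-0.2,0.1,-0.05,0.1],[-0.4,0.2,-0.05,0.2],[-0.6,0.3,-0.05,0.3],[-0.8,0.4,-0.05,0.4],[-0.81,0.46,-0.05,0.5],[-0.81,0.46,-0.05,0.6],[-0.81,0.46,-0.05,0.7],[-0.81,0.46,-0.05,0.8],[-0.81,0.46,-0.05,0.9],[-0.81,0.46,-0.05,1]]]' 
python3 -m handwheel '[[[0,0,0,0.12],[0,0,0,0.24],[0,0,0,0.36],[0,0,0,0.48],[0,0,0,0.6],[0,0,0,0.72],[0,0,0,0.84],[0,0,0,0.96],[0,0,0,1],[0,0,0,1]]]'
python3 - <<'E'
from h import *
go((.606,-.0445,.24),-187.3)
t=dict(np.load("top0.npz"));P=cloud(t)
for n,b in dict(bottle=(290,316,148,178),dish=(320,370,148,178)).items():
    q=P[b[2]:b[3],b[0]:b[1]].reshape(-1,3);q=q[(q[:,2]>.01)&(q[:,2]<.1)&(q[:,0]<.74)];print(n,np.percentile(q,[5,50,95],axis=0).round(3))
E
```

```text
time_s: 22.1
eef_pos: [0.6045, -0.0427, 0.2373]
eef_rot: [-0.001, 1.0, 0.0, -0.003]
wrist_force: [-0.1, 0.1, -3.7]
opening: 0.925
grasp_force: 75.3
time_s: 23.35
eef_pos: [0.6048, -0.0427, 0.2378]
eef_rot: [0.001, 0.734, -0.68, -0.002]
wrist_force: [-0.0, -0.4, -3.3]
opening: 0.924
grasp_force: 75.3
t 23.35 pos [ 0.6048 -0.0427  0.2378] heading -175.61 shares [ 0.009 -0.005 -0.011] twist 0.136 F [-0.  -0.4 -3.3] open 0.924
bottle [[ 0.709 -0.011  0.019]
 [ 0.72   0.007  0.059]
 [ 0.735  0.025  0.09 ]]
dish [[ 0.71  -0.109  0.012]
 [ 0.725 -0.084  0.016]
 [ 0.739 -0.058  0.02 ]]
```

```bash
python3 -m handwheel '[[[0.009,-0.005,0,0.1],[0.009,-0.005,0,0.136],[0.009,-0.005,0,0.136],[0.009,-0.005,0,0.136]]]' >/dev/null
python3 - <<'E'
from h import *
go((.606,-.0445,.1),-187.3);c=wrist('w16');lean(c);P=cloud(c)
l=None
for r in range(100,200,3):
    q=np.median(P[r,262:292],axis=0);print(r,q[1:].round(4),end=' | ')
print(np.median(P[100:180,275],axis=0))
E
```

```text
t 23.85 pos [ 0.607  -0.0445  0.2397] heading 172.77 shares [0.001 0.004 0.699] twist 0.001 F [ 0.5  1.1 -2.9] open 0.926
lean 35.2 n [ 0.818  0.001 -0.576] face top(tool) [-0.0083 -0.0001 -0.0428] face foot(tool) [ 0.0464 -0.      0.0349] rms 0.0005 19630
100 [-0.1283  0.043 ] | 103 [-0.1255  0.0446] | 106 [-0.1227  0.0407] | 109 [-0.1196  0.0081] | 112 [-0.1164  0.0079] | 115 [-0.1133  0.0078] | 118 [-0.1102  0.0075] | 121 [-0.107  0.008] | 124 [-0.105   0.0272] | 127 [-0.1027  0.0412] | 130 [-0.0999  0.0441] | 133 [-0.0941  0.0078] | 136 [-0.0909  0.0078] | 139 [-0.0876  0.0077] | 142 [-0.0843  0.0079] | 145 [-0.081   0.0079] | 148 [-0.0775  0.0057] | 151 [-0.0732  0.    ] | 154 [-0.0698 -0.0003] | 157 [-0.0664 -0.0002] | 160 [-0.0629 -0.0001] | 163 [-0.0591 -0.0001] | 166 [-0.0557 -0.0002] | 169 [-0.0522 -0.0002] | 172 [-0.0899  0.2061] | 175 [-0.0885  0.208 ] | 178 [-0.0873  0.2096] | 181 [-0.0862  0.2115] | 184 [-0.0849  0.2131] | 187 [-0.0837  0.2147] | 190 [-0.0827  0.2168] | 193 [-0.0814  0.2178] | 196 [-0.0802  0.2195] | 199 [-0.0792  0.2211] | [ 0.60290692 -0.08936178  0.00804824]
```

```bash
python3 -m handwheel '[[[0,0.004,0.2,0],[0,0.004,0.4,0],[0,0.004,0.6,0],[0,0.004,0.8,0],[0,0.004,0.9,0],[0,0.004,0.92,0],[0,0.004,0.92,0],[0,0.004,0.92,0]]]'
python3 -m handwheel '[[[0.03,0,0,0],[0.053,0,0,0],[0.075,0,-0.008,0],[0.095,0,-0.014,0],[0.112,0,-0.02,0],[0.112,0,-0.02,0]]]'
python3 -c "
from h import *
lean(wrist('w17'));go((.6,-.113,.1),-187.3)"
```

```text
time_s: 24.9
eef_pos: [0.608, -0.0448, 0.0584]
eef_rot: [0.001, -0.661, 0.751, -0.001]
wrist_force: [0.3, 0.4, -2.8]
opening: 0.926
grasp_force: 75.2
time_s: 25.65
eef_pos: [0.6046, -0.0641, 0.0616]
eef_rot: [0.002, -0.66, 0.751, 0.001]
wrist_force: [1.2, 12.1, 2.7]
opening: 0.92
grasp_force: 75.8
lean 28.2 n [ 0.881  0.001 -0.473] face top(tool) [-0.0072 -0.0001 -0.0441] face foot(tool) [ 0.0377 -0.      0.0396] rms 0.0005 18258
t 25.7 pos [ 0.6046 -0.0641  0.0616] heading 172.66 shares [ 0.245 -0.009 -0.193] twist -0.0 F [ 1.6 12.3  2. ] open 0.924
```

```bash
python3 -m handwheel '[[[0.03,0,-0.012,0],[0.06,0,-0.02,0],[0.09,0,-0.028,0],[0.12,0,-0.034,0],[0.12,0,-0.034,0]]]'
python3 -c "
from h import *
lean(wrist('w18'))"
python3 -m handwheel '[[[0.025,0,-0.003,0],[0.05,0,-0.005,0],[0.05,0,-0.005,0]]]'
python3 -c "
from h import *
lean(wrist('w19'))
go((.6,-.113,.1),-187.3)"
```

```text
time_s: 26.32
eef_pos: [0.6013, -0.0884, 0.0681]
eef_rot: [0.002, -0.66, 0.751, 0.001]
wrist_force: [1.9, 9.8, 0.8]
opening: 0.926
grasp_force: 75.9
lean 9.2 n [ 0.987 -0.001 -0.16 ] face top(tool) [-0.0033 -0.     -0.0478] face foot(tool) [ 0.0119 -0.      0.0459] rms 0.0004 14830
time_s: 26.75
eef_pos: [0.6, -0.0977, 0.0688]
eef_rot: [0.002, -0.66, 0.751, 0.001]
wrist_force: [2.1, 11.7, -0.4]
opening: 0.926
grasp_force: 74.3
lean 0.2 n [ 1.    -0.001 -0.004] face top(tool) [-0.001   0.     -0.0487] face foot(tool) [-0.0007  0.      0.0463] rms 0.0004 12745
t 26.8 pos [ 0.6    -0.0977  0.0687] heading 172.65 shares [ 0.075 -0.01  -0.157] twist -0.001 F [ 2.8 11.4 -0.9] open 0.925
```

```bash
python3 -m handwheel '[[[-0.05,0,0,0],[-0.06,0,-0.12,0],[-0.06,0,-0.24,0],[-0.06,0,-0.24,0],[0.11,0,-0.24,0],[0.11,0,-0.24,0],[0.11,0,-0.24,0],[0.11,0,-0.24,0]]]'
python3 - <<'E'
from h import *
go((.5965,-.1202,.09),-187.3)
c=wrist('w20');lean(c);P=cloud(c)
for r in range(150,340,8): print(r,np.median(P[r,262:292],axis=0).round(4),end=' | ')
E
```

```text
time_s: 27.8
eef_pos: [0.5962, -0.1215, 0.1156]
eef_rot: [-0.0, -0.661, 0.751, 0.001]
wrist_force: [-0.3, 0.3, -3.0]
opening: 0.926
grasp_force: 74.5
t 27.8 pos [ 0.5962 -0.1215  0.1156] heading 172.7 shares [-0.007 -0.001  0.128] twist -0.0 F [-0.3  0.3 -3. ] open 0.926
lean 0.6 n [ 1.    -0.001 -0.011] face top(tool) [-0.0012 -0.     -0.0487] face foot(tool) [-0.0001 -0.      0.0463] rms 0.0004 12859
150 [ 0.5893 -0.1805  0.098 ] | 158 [ 0.5897 -0.1774  0.1029] | 166 [ 0.5901 -0.1737  0.1029] | 174 [ 0.5932 -0.1504  0.0078] | 182 [ 0.594  -0.1441  0.008 ] | 190 [ 0.5948 -0.1377  0.0079] | 198 [ 0.5957 -0.1313  0.0075] | 206 [ 0.5965 -0.1248  0.0081] | 214 [ 0.5965 -0.1244  0.0263] | 222 [ 0.5965 -0.1244  0.0435] | 230 [ 0.5991 -0.1044  0.0078] | 238 [ 0.5991 -0.1045  0.0248] | 246 [ 0.5969 -0.1213  0.0764] | 254 [ 0.5969 -0.1211  0.0866] | 262 [ 0.5969 -0.1212  0.0964] | 270 [ 0.5969 -0.121   0.1048] | 278 [ 0.5969 -0.1212  0.1128] | 286 [ 0.5969 -0.1208  0.1196] | 294 [ 0.5969 -0.121   0.1264] | 302 [ 0.5969 -0.1207  0.1323] | 310 [ 0.597  -0.1207  0.1379] | 318 [ 0.5965 -0.1205  0.143 ] | 326 [ 0.597  -0.1207  0.1479] | 334 [ 0.5969 -0.1207  0.1523] |
```

```bash
python3 -m handwheel '[[[-0.011,0,0,0],[-0.011,0,0.06,0],[-0.011,0,0.12,0],[-0.011,0,0.175,0],[-0.011,0,0.175,0],[-0.011,0,0.175,0]]]'
python3 -c "
from h import *
lean(wrist('w21'))"
python3 -m handwheel '[[[0,0,0.04,0],[0,0,0.08,0],[0,0,0.11,0],[0,0,0.11,0],[0,0,0.11,0]]]'
python3 -c "
from h import *
lean(wrist('w22'))"
```

```text
time_s: 28.6
eef_pos: [0.5969, -0.1201, 0.0813]
eef_rot: [0.0, -0.66, 0.751, -0.0]
wrist_force: [-0.1, 0.2, -4.0]
opening: 0.927
grasp_force: 74.5
lean 0.6 n [ 1.    -0.001 -0.011] face top(tool) [-0.0012 -0.     -0.0485] face foot(tool) [-0.0001 -0.      0.0465] rms 0.0004 12880
time_s: 29.28
eef_pos: [0.5969, -0.1201, 0.0593]
eef_rot: [0.0, -0.66, 0.751, -0.0]
wrist_force: [1.0, -0.3, -2.9]
opening: 0.924
grasp_force: 74.5
lean 0.7 n [ 1.    -0.001 -0.012] face top(tool) [-0.0012  0.     -0.0484] face foot(tool) [-0.0001  0.      0.0466] rms 0.0004 12911
```

```bash
python3 -m handwheel '[[[0,0,0.01,0],[0,0,0.018,0],[0,0,0.022,0],[0,0,0.025,0],[0,0,0.025,0]]]'
python3 -m handwheel '[[[0,0,0,0],[0,0,0,0],[0,0,0,0]]]' 85.4
python3 -m handwheel '[[[0,0,-0.1,0],[0,0,-0.25,0],[0,0,-0.5,0],[0,0,-0.8,0],[0,0,-0.8,0],[0,0,-0.8,0],[0,0,-0.8,0]]]'
python3 - <<'E'
from h import *
from bench import ctrl
c=wrist('w23');P=cloud(c)
m=(P[...,2]>.085)&(P[...,2]<.12)&(P[...,1]<-.08)&(P[...,1]>-.28)&(P[...,0]>.5)&(c["range_z"]>.15)
n,l,st,_=cv2.connectedComponentsWithStats(m.astype(np.uint8))
for k in range(1,n):
    if st[k,4]>200: q=P[l==k];print(st[k],cv2.minAreaRect(q[:,:2].astype(np.float32)),np.percentile(q[:,2],[5,50,95]).round(4))
# bystanders: before/after in the top view
t0=dict(np.load("top0.npz"));t=ctrl.camera("top")
for nme,b in dict(bottle=(290,316,148,178),pin=(176,198,258,282),bearing=(288,315,246,274),punch=(232,275,270,285),driver=(160,190,165,245),rack=(325,410,185,245)).items():
    s=np.s_[b[2]:b[3],b[0]:b[1]];d=abs(t["color"][s].astype(int)-t0["color"][s]).max(2);print(nme,(d>40).sum(),d.size,np.median(t["range_z"][s]).round(3))
E
```

```text
time_s: 29.95
eef_pos: [0.597, -0.1202, 0.0559]
eef_rot: [-0.0, -0.661, 0.751, -0.0]
wrist_force: [-5.1, 0.6, 10.7]
opening: 0.928
grasp_force: 75.9
time_s: 30.32
eef_pos: [0.5969, -0.12, 0.0542]
eef_rot: [0.0, -0.66, 0.751, -0.0]
wrist_force: [-0.3, -0.6, 0.6]
opening: 1.003
grasp_force: 0.0
time_s: 31.2
eef_pos: [0.5958, -0.1197, 0.2128]
eef_rot: [-0.001, -0.66, 0.751, 0.001]
wrist_force: [0.4, -0.2, -0.1]
opening: 1.0
grasp_force: 0.0
[ 217   37  117   15 1610] ((0.5819935202598572, -0.2396000623703003), (0.006505338009446859, 0.07996359467506409), 82.76400756835938) [0.0887 0.1025 0.104 ]
[ 223  130  107   14 1484] ((0.5894791483879089, -0.175972118973732), (0.009159550070762634, 0.08001064509153366), 82.66663360595703) [0.0944 0.1028 0.1039]
[ 225  202  100   22 2090] ((0.5987240076065063, -0.11414773762226105), (0.013645720668137074, 0.08013927936553955), 82.46410369873047) [0.0882 0.1025 0.1038]
[   0  204   75   76 4213] ((0.8237468600273132, -0.11069168150424957), (0.06947925686836243, 0.06413285434246063), 2.627000331878662) [0.0869 0.0884 0.0895]
bottle 154 780 1.263
pin 65 528 1.199
bearing 234 756 1.2
punch 411 645 1.196
driver 0 2400 1.241
rack 2843 5100 0.625
```

```bash
python3 - <<'E'
from h import *
from bench import ctrl
t0=dict(np.load("top0.npz"));t=ctrl.camera("top")
for nme,b in dict(bottle=(290,316,148,178),pin=(176,198,258,282),bearing=(288,315,246,274),punch=(232,275,270,285)).items():
    s=np.s_[b[2]:b[3],b[0]:b[1]];d=t["range_z"][s]-t0["range_z"][s];print(nme,(abs(d)>.005).sum(),d.size,np.percentile(d,[2,98]).round(3))
print(ctrl.hand_in())
E
```

```text
bottle 132 780 [-0.007  0.008]
pin 68 528 [-0.007  0.006]
bearing 219 756 [-0.633  0.007]
punch 84 645 [-0.007  0.007]
the job is handed in; nothing more can be done
None
```

Job handed in: both plates stand upright in the rack, thin in the narrow slot and thick in the wide one, with all three top edges at z ≈ 0.103 m; the middle plate did not move, the bottle, pin, punch and screwdriver show no sign of moving, and the arm partly hid the bearing in the last check.

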